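# Close the slide-clamping fixture

### The job

Close the slide-clamping fixture: lift the loose window plate by its bridge handle and lower it, without letting it drop, onto the two dowel pins of the base, large hole over large pin and small hole over small pin, until it lies flat and fully home. Then swing the clamp arm round by its knob, over the plate, as far as it goes, and let go. Do not knock over or shift the two bottles and the small carton standing about.

Things in the scene. Friction and masses are not known exactly. Their poses are not given: they have to be found in the camera images.
- fixture: Fixed dark steel base 100 (x) x 184 (y) x 25 mm high, with a glass slide in a pocket. Two upright steel pins, 104 mm apart, both 24 mm tall above its top; their top 10 mm tapers to a blunt point. Swing clamp at the -y end. Origin: on the worktop, midway between the pins (the block reaches from y = -104 to +80 mm). Its y axis runs from the small pin to the large pin, z up.
- pin_large (a point): Foot of the large pin (16 mm diameter), on its axis at the level of the base's top face; 52 mm along +y from the fixture's origin.
- pin_small (a point): Foot of the small pin (12 mm diameter), on its axis at the level of the base's top face; 52 mm along -y from the fixture's origin, at the clamp's end.
- clamp_pivot (a point): Axis of the swing clamp, at the underside of the clamp arm, 37.5 mm above the worktop (2.5 mm above the top face of a fully seated plate); at x = -30, y = -88 mm in the fixture's frame.
- clamp_knob (a point): Middle of the clamp's upright round black knob: 16 mm diameter, 24 mm tall, top 75 mm and foot about 51 mm above the worktop (the arm's top face is at 45.5 mm), 62 mm out along the arm from the pivot axis. Turns with the arm.
- clamp (a joint): Swing angle (rad) of the flat clamp arm (15 mm wide, 72 mm long, 8 mm thick), clockwise from above. 0: fully open, pointing 130 degrees clockwise from the fixture's +x. It swings past the fixture's -x side to 2.44: closed, at its stop, pointing along the fixture's +y over the plate. Friction about 1 N at the knob; stays where left. A plate not fully seated blocks it.
- cover_plate: Loose flat aluminium window plate 90 (x) x 140 (y) x 10 mm, about 0.3 kg, lying on the worktop right way up. Origin: centre of its underside. Its y axis runs from its small hole to its large hole. When seated, the origin is 25 mm above the fixture's origin and the axes agree.
- plate_handle (a point): Centre of the plate's bridge handle: a black bar 12 mm wide (x) x 82 mm long (along the plate's y) x 18 mm high on two posts (68 mm apart), its centre 43 mm above the plate's underside, 24 mm clear below the bar. Axes as the plate's.
- hole_large (a point): Centre of the large through hole (18 mm diameter), at the plate's underside, 52 mm along the plate's +y.
- hole_small (a point): Centre of the small through hole (14 mm diameter), at the plate's underside, 52 mm along the plate's -y.
- bottle: Bystander: reagent bottle with screw cap, 54 mm across, 100 mm tall, standing. Origin: centre of its underside.
- dropper: Bystander: amber dropper bottle, 32 mm across, 97 mm tall, standing. Origin: centre of its underside.
- carton: Bystander: small carton 31 (x) x 81 (y) x 28 mm lying on the worktop. Origin: centre of its underside.

How it is judged (in metres and radians):
On the way, in this order (a step that is already met when the one before it is completed fails the run):
1. the plate is down flat on the base with both pins in their holes, the clamp not yet swung over it (horizontal distance between hole_large and pin_large below 0.004 m and horizontal distance between hole_small and pin_small below 0.004 m and z of each of hole_large, hole_small in the frame of fixture below 0.0275 m and angle between plate_handle's own z axis and vertical below 0.035 rad and value of joint clamp below 1.2 rad), for 0.2 s.
2. the clamp arm is swung over the seated plate (horizontal distance between hole_large and pin_large below 0.004 m and horizontal distance between hole_small and pin_small below 0.004 m and z of each of hole_large, hole_small in the frame of fixture below 0.0275 m and angle between plate_handle's own z axis and vertical below 0.035 rad and value of joint clamp above 2.25 rad), for 0.2 s.
At the end, for the whole second after the job is handed in: The plate lies at rest on the base, each hole within 4 mm of its own pin's axis, its underside within 2.5 mm of the base's top face at both holes, level within 2 degrees; the clamp arm is over it, within 0.19 rad (11 degrees) of its closed stop (all of step 2 and linear speed of cover_plate below 0.02 m/s); the robot touches nothing.
It fails at once if the plate is let fall onto the pins (falls free there faster than 0.5 m/s) (horizontal distance between cover_plate and fixture below 0.05 m and linear speed of cover_plate above 0.5 m/s and contact force between the fingers and cover_plate below 0.1 N).
It fails at once if the reagent bottle is shifted by more than 30 mm or tipped over (distance of bottle from where it was at the start of the episode above 0.03 m or angle between bottle's own z axis and vertical above 0.4 rad).
It fails at once if the dropper bottle is shifted by more than 30 mm or tipped over (distance of dropper from where it was at the start of the episode above 0.03 m or angle between dropper's own z axis and vertical above 0.4 rad).
It fails at once if the carton is shifted by more than 30 mm or tipped over (distance of carton from where it was at the start of the episode above 0.03 m or angle between carton's own z axis and vertical above 0.4 rad).
It also fails if it takes over 64 s, if anything falls off the work surface, if the arm or the gripper's body presses on something with over 40 N, if the wrist force passes 120 N, or if a joint passes its speed limit or range.

### The arm

A 7-joint arm with a two-finger parallel gripper is mounted at the origin on a cart in front of the work surface, level with it; the furniture and walls round the work are solid. World frame = base frame: x ahead of the robot, y to its left, z up, the work surface at z = 0. Lengths are in mm, angles in rad, forces in N, time in s.
With the tool pointing down it reaches from about 400 to 875 mm from the base axis. Payload 4.4 kg.
Tool frame: the origin (TCP) lies on the centre line of the jaws, within the pads' length; the fingertips stand 8 mm ahead of it and the grasp point (between the pads) lies 11 mm behind it; z points along the fingers, y is the line along which they close (so a half turn about z gives the same grasp; the last joint's range is limited). The gripper opens to 85 mm and grips with 20 to 120 N. Pads are 22 mm wide; open, the fingers measure 114 mm over their backs; the gripper's body (76 mm by 85 mm) begins 54 mm behind the grasp point. The pads swing forward as they close: fully open they stand 13 mm farther back than shut.
Start: joints at [-1.314, 0.628, 0.038, 1.517, -0.027, 0.996, -0.02], TCP at [206.172, 616.45, 239.313] pointing down, gripper open.
Joint ranges: [-3.06, 3.06], [-0.37, 2.12], [-1.25, 1.32], [0.18, 2.47], [-1.1, 4.24], [0.23, 1.98], [-2.94, 2.94]. Speed limits (rad/s): [2.57, 2.57, 3.14, 3.14, 3.14, 3.14, 3.14].

### API

Orientations are given as a 3x3 rotation matrix whose columns are the frame's x, y, z axes.
In Python, from workcell import * gives the robot as it stands.
- The arm moves only by the tool servo_tool, never from a script. Its argument "moves" is a list that holds one entry, the list of rows, each a list of 5 numbers: the shift along the tool's x, y, z in units of 30 mm (1.0 is 30 mm), then the turn about the tool's z in units of 5 degrees (1.0 is 5 degrees), then the gripper's target within -1 to 1 (fully open at 1, half-way at 0, shut at -1). A call has 1 to 12 rows; each row shifts and turns the commanded pose from where the row before left it, along the tool's axes as they then stand; what a row does not reach is not made up. A row lasts 1/10 s, in which the tool goes at most 50 mm and 8.59 degrees, less where a joint would pass 70% of its speed; a pose out of reach is approached as far as the arm can. A call is refused whole if a number of a shift passes 1 or a number of a turn 1, either way. A call with a gripper value outside its range is refused whole. The fingers move at their own pace and stop on an object; "newtons" is the grip in N (left out, the last holds). Time passes only in rows, so rows that do not move let the fingers close. It gives the time, the measured TCP pose, the force, the opening and the grip force at its end, in the units of the state.
- observe(): the state, without advancing time (a new reading comes with each control period).
- grab_frame(name): name is "scene" or "top"; returns the picture (400x640x3 uint8, red, green, blue); there is no depth.
- camera_params(name): a dict with "camera_matrix" (3x3 intrinsics, pixels), "rvec" (rotation vector, rad) and "tvec" (3), from world to camera coordinates, as OpenCV has them. Camera axes: x right, y down, z forward; pixel columns grow to the right and rows downward; lengths in mm; the calibration is good to about 2 mm. A picture is of the moment at which its call begins. camera_params takes no time and is no camera call.
- job_done(): hands the job in; it is judged then, once.
The state is a dict: "clock": time; "joint_pos": joint angles; "qd": joint speeds; "tau": joint torques, N m; "tool_pos": TCP position; "tool_rot": TCP orientation; "wrist_force": force on the tool from outside, world axes, zero at the start; "ft_torque": the same for the moment, N m; "opening": finger opening in mm; "grasp_force": force on a finger pad.
Only numpy, scipy, OpenCV 4.12 (cv2) and the standard library are available. Lean on these libraries where they do the work, as an engineer would, in place of code of your own. Each camera call takes 0.05 s, during which the arm holds its last target. There are 200 camera calls.

## Working session

There is one attempt and no reset: what is moved stays moved. The work goes in short steps, Python scripts to look and compute and a tool call to move; the robot and the scene stay as the last step left them, time stands still between calls to the robot, and variables do not carry over. Pictures are saved under pics/ and viewed, at most 10 in all, crops included, and the job is handed in when it is done.

Besides the shell and the picture viewer there is one more tool, called after "Emit:" in YAML: its name, and indented under it one key for each argument. servo_tool: Moves the arm, as the interface text tells. Its arguments: {"type":"object","properties":{"moves":{"type":"array"},"newtons":{"type":"number"}},"required":["moves"]}

```bash
mkdir -p pics; python3 - <<'E'
from workcell import *
import cv2
for n in("top","scene"):
    im=grab_frame(n); cv2.imwrite(f"pics/{n}0.png",im[:,:,::-1]); print(camera_params(n))
s=observe();print(s["tool_pos"],s["tool_rot"],s["clock"],s["opening"])
E
```

```text
{'camera_matrix': array([[449.72304802,   0.        , 320.74023967],
       [  0.        , 449.72304802, 199.42884636],
       [  0.        ,   0.        ,   1.        ]]), 'rvec': array([ 2.20119299, -2.20303412,  0.08311168]), 'tvec': array([  61.91884804,  532.72697195, 1232.41676926])}
{'camera_matrix': array([[516.27389094,   0.        , 324.97443751],
       [  0.        , 516.27389094, 193.83323942],
       [  0.        ,   0.        ,   1.        ]]), 'rvec': array([ 1.93293239, -0.53542602,  0.3156662 ]), 'tvec': array([-429.50707502,  229.78333616, 1029.44617332])}
[206.02681551 615.92705281 238.48190413] [[-9.48338141e-01  3.17260969e-01 -4.98575770e-04]
 [ 3.17261359e-01  9.48336801e-01 -1.59433565e-03]
 [-3.30027238e-05 -1.67014813e-03 -9.99998605e-01]] 0.1 85.501410296427
```

View pics/top0.png

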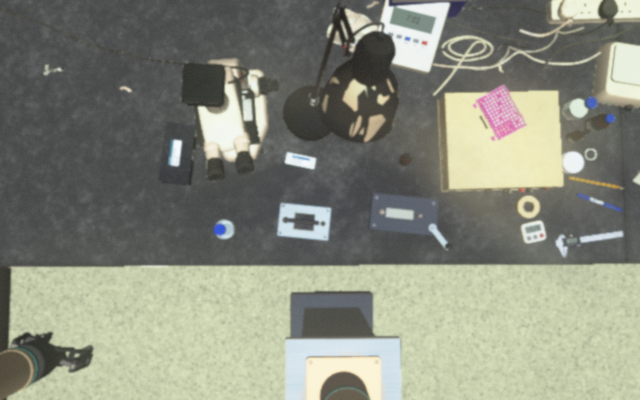

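View pics/scene0.png

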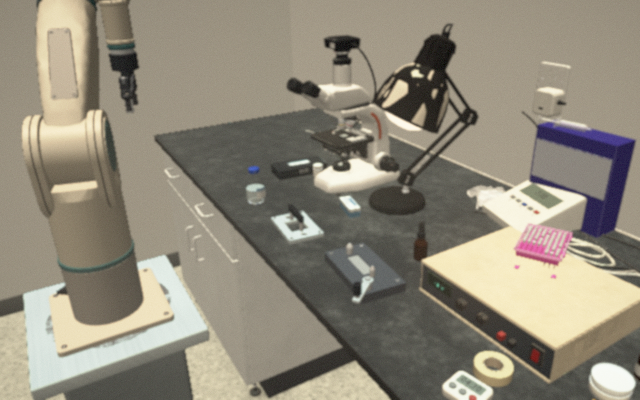

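Top view: the plate is at about (304,221), the fixture at (404,213) with its clamp at (440,236), the bottle at (224,229), the dropper at (405,158) and the carton at (300,160). I'll zoom in to measure.

```bash
python3 - <<'E'
import cv2,numpy as np
a=cv2.imread("pics/top0.png")[185:255,270:460]
a=cv2.resize(a,None,fx=4.2,fy=4.2,interpolation=cv2.INTER_CUBIC)
b=cv2.imread("pics/scene0.png")[195:310,260:415]
b=cv2.resize(b,None,fx=2.5,fy=2.5,interpolation=cv2.INTER_CUBIC)
o=np.zeros((a.shape[0]+b.shape[0],a.shape[1],3),np.uint8);o[:a.shape[0]]=a;o[a.shape[0]:,:b.shape[1]]=b
print(a.shape,b.shape);cv2.imwrite("pics/z0.png",o)
E
```

```text
(294, 798, 3) (288, 388, 3)
```

View pics/z0.png

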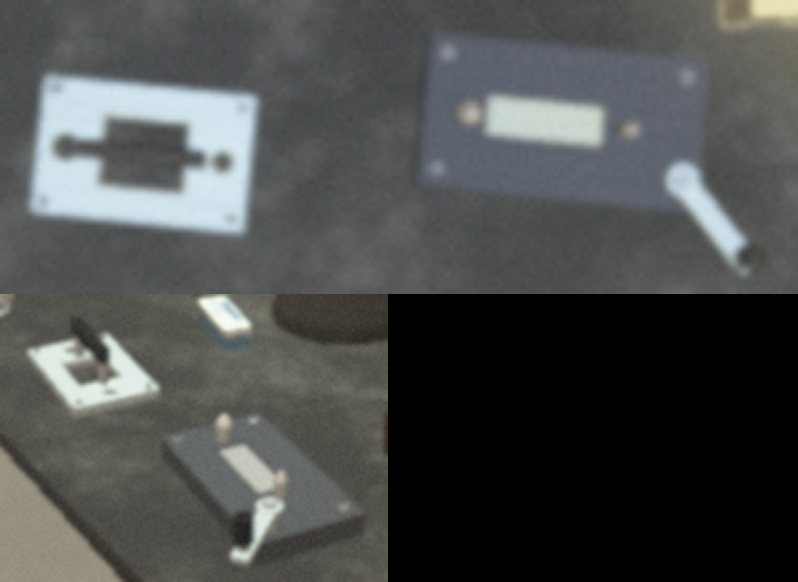

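Large hole and large pin are both on the left (+y), so fixture and plate axes roughly match world axes. Now measure with masks.

```bash
cat > h.py <<'E'
import cv2,numpy as np
from workcell import *
def avg(n="top",k=6): return np.mean([grab_frame(n).astype(float) for _ in range(k)],0)
def ray(uv,z,n="top"):
    c=camera_params(n);R=cv2.Rodrigues(c["rvec"])[0];t=c["tvec"]
    uv=np.atleast_2d(np.float64(uv)); d=np.c_[uv,np.ones(len(uv))]@np.linalg.inv(c["camera_matrix"]).T@R
    o=-R.T@t; return o+d*((z-o[2])/d[:,2])[:,None]
def proj(p,n="top"):
    c=camera_params(n);return cv2.projectPoints(np.float64(np.atleast_2d(p)),c["rvec"],c["tvec"],c["camera_matrix"],None)[0][:,0]
def box(mask,z,n="top"):
    cs=cv2.findContours(mask.astype(np.uint8),0,1)[0]; c=max(cs,key=cv2.contourArea)
    r=cv2.minAreaRect(c); w=ray(cv2.boxPoints(r),z,n); e0,e1=w[1]-w[0],w[2]-w[1]
    L=e0 if np.hypot(*e0[:2])>np.hypot(*e1[:2]) else e1
    L=L*np.sign(L[1])                       # long axis, +y sense
    return w.mean(0),np.degrees(np.arctan2(L[1],L[0]))-90,np.linalg.norm(e0),np.linalg.norm(e1)
def blob(wt,x0,y0,x1,y1):
    w=np.clip(wt[y0:y1,x0:x1],0,None); Y,X=np.mgrid[y0:y1,x0:x1]; return np.array([(w*X).sum(),(w*Y).sum()])/w.sum()
E
python3 - <<'E'
from h import *
np.set_printoptions(precision=1,suppress=True)
f=avg(); np.save("top0.npy",f); g=f.mean(2); rb=f[...,2]-f[...,0]
m=np.zeros(g.shape,bool); m[195:250,270:340]=g[195:250,270:340]>140
print("plate",box(m,10))
hl=blob(130-g,281,216,290,225); hs=blob(130-g,319,219,328,228); print("holes px",hl,hs,ray([hl,hs],10))
big=rb[188:245,360:450]; print(np.percentile(big,[5,30,50,70,95]), rb[205,375:380],rb[245,375:380])
m=np.zeros(g.shape,bool); m[188:245,360:438]=big[:,:78]>8; m=cv2.morphologyEx(m.astype(np.uint8),cv2.MORPH_OPEN,np.ones((7,7)))
print("fix",box(m,25))
wt=f[...,0]-100
pl=blob(wt,377,207,385,217);ps=blob(wt,416,211,425,221);print("pins px",pl,ps,ray([pl,ps],45))
sc=blob(60-g,444,240,454,252);print("knob",sc,ray(sc,75))
b=blob(f[...,2]-f[...,0]-60,208,215,240,245);print("bottle",b,ray(b,100),"dropper",ray([405,159],97),"carton",ray([300,160],28))
print(proj([[0,0,0]]))
E
```

```text
plate (array([472.2, 108.6,  10. ]), np.float64(-5.747661824377218), np.float64(93.05213001369815), np.float64(143.9957152068537))
holes px [286.3 219.5] [322.5 223.1] [[477.3 156.9  10. ]
 [467.3  56.6  10. ]]
[-4.8  1.7  4.2 14.8 17.7] [16.8 17.7 18.8 17.5 17.7] [1.3 1.3 1.2 2.2 1.7]
fix (array([ 492.5, -168.6,   25. ]), np.float64(-5.714589890107177), np.float64(101.91762418982177), np.float64(190.5634311840649))
pins px [381.7 211.6] [419.9 215.5] [[ 497.9 -103.    45. ]
 [ 487.4 -206.7   45. ]]
knob [nan nan] [[nan nan nan]]
bottle [219.2 229.1] [[451.9 323.3 100. ]] dropper [[ 633.8 -157.1   97. ]] carton [[640.8 118.7  28. ]]
[[343.3 393.8]]h.py:17: RuntimeWarning: invalid value encountered in divide
  w=np.clip(wt[y0:y1,x0:x1],0,None); Y,X=np.mgrid[y0:y1,x0:x1]; return np.array([(w*X).sum(),(w*Y).sum()])/w.sum()
```

Emit:
servo_tool:
  moves:
    - [[-1,-1,0,0,1],[-1,-1,0,0,1],[-1,-1,0,0,1],[-1,-1,0,0,1],[-1,-1,0,0,1],[-1,-1,0,0,1],[-1,-1,0,0,1],[-1,-1,0,0,1],[-1,-1,0,0,1],[-1,-1,0,0,1],[-1,-1,0,0,1],[-1,-1,0,0,1]]

```text
clock: 1.6
tool_pos: [434.1, 159.3, 239.6]
tool_rot: [[-0.948, 0.317, 0.001], [0.317, 0.948, 0.0], [-0.001, 0.001, -1.0]]
wrist_force: [0.6, -0.0, 0.7]
opening: 85.5
grasp_force: 0.0
```

Emit:
servo_tool:
  moves:
    - [[0,0,0,1,1],[0,0,0,1,1],[0,0,0,1,1],[0,0,0,1,1],[0,0,0,1,1],[0,0,0,1,1],[0,0,0,1,1],[0,0,0,1,1],[0,0,0,1,1],[0,0,0,1,1],[0,0,0,1,1],[0,0,0,1,1]]

```text
clock: 2.8
tool_pos: [433.5, 160.9, 239.5]
tool_rot: [[-0.196, 0.981, 0.0], [0.981, 0.196, 0.0], [0.0, 0.0, -1.0]]
wrist_force: [-0.1, 0.6, -0.4]
opening: 85.3
grasp_force: 0.0
```

Emit:
servo_tool:
  moves:
    - [[0,0,0,1,1],[0,0,0,1,1],[0,0,0,1,1],[0,0,0,0.45,1],[0,0,0,0,1],[0,0,0,0,1]]

```text
clock: 3.4
tool_pos: [433.4, 161.0, 239.4]
tool_rot: [[0.099, 0.995, 0.0], [0.995, -0.099, 0.0], [0.0, 0.0, -1.0]]
wrist_force: [0.1, -0.1, 0.4]
opening: 85.1
grasp_force: 0.0
```

```bash
cat >> h.py <<'E'
def go(x,y,z,yaw):
    "units needed to reach TCP x,y,z with tool y axis at yaw deg"
    s=observe();R=s["tool_rot"];d=R.T@(np.array([x,y,z])-s["tool_pos"])/30
    now=np.degrees(np.arctan2(R[1,1],R[0,1])); print("t",s["clock"],"pos",s["tool_pos"].round(1),"yaw",now.round(2),"q",s["joint_pos"].round(2),"open",s["opening"],"need",d.round(2),"turn",((now-yaw)/5).round(2))
E
python3 -c "
from h import *
go(472.2,108.5,150,-5.7)"
```

```text
t 3.4 pos [433.4 161.  239.4] yaw -5.67 q [-0.74  0.39  0.45  2.03 -0.24  0.77 -0.25] open 85.10828865047034 need [-1.61  1.46  2.98] turn 0.01
```

Emit:
servo_tool:
  moves:
    - [[-0.81,0.73,0,0,1],[-0.8,0.73,0,0,1],[0,0,1,0,1],[0,0,1,0,1],[0,0,1,0,1],[0,0,1,0,1],[0,0,0,0,1],[0,0,0,0,1]]

```text
clock: 4.2
tool_pos: [472.2, 108.2, 119.5]
tool_rot: [[0.1, 0.995, -0.001], [0.995, -0.1, -0.0], [-0.0, -0.001, -1.0]]
wrist_force: [0.6, 0.7, 0.1]
opening: 85.1
grasp_force: 0.0
```

```bash
python3 -c "
from h import *
go(472.2,108.5,32,-5.7)
for i in ('top','scene'):
    f=avg(i,2)
    a=f[180:260,265:345] if i=='top' else f[170:250,250:340]
    cv2.imwrite(f'pics/g_{i}.png',cv2.resize(a[:,:,::-1],None,fx=4.5,fy=4.5,interpolation=cv2.INTER_CUBIC))
a,b=cv2.imread('pics/g_top.png'),cv2.imread('pics/g_scene.png');cv2.imwrite('pics/g.png',np.hstack([a,b]))
"
```

```text
t 4.2 pos [472.2 108.2 119.5] yaw -5.75 q [-0.5   0.61  0.32  2.09 -0.39  0.5   0.01] open 85.10137380513369 need [0.01 0.   2.92] turn -0.01[ WARN:0@1.567] global loadsave.cpp:1063 imwrite_ Unsupported depth image for selected encoder is fallbacked to CV_8U.
```

View pics/g.png

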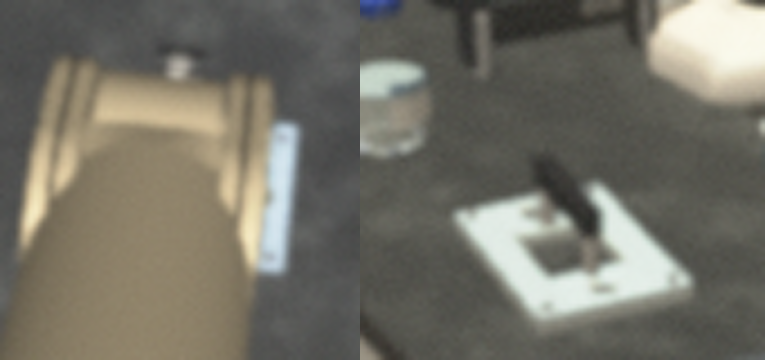

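The top crop shows the arm hiding the plate, and the scene crop shows the plate but no gripper where I expected it. I'll check the projections on the whole scene picture.

```bash
python3 -c "
from h import *
s=observe();p=s['tool_pos'];R=s['tool_rot']
print(proj([p,p+R@[0,50,-20],p+R@[0,-50,-20],p-R@[0,0,100]],'scene'),proj([p+R@[0,50,-20]]))
f=avg('scene',1);cv2.imwrite('pics/s1.png',f[:,:,::-1])
" 2>/dev/null
```

```text
[[293.643629   184.44470743]
 [311.91798073 173.41327179]
 [274.0159803  180.65224362]
 [291.57624037 146.13310988]] [[304.74775688 200.55273415]]
```

View pics/s1.png

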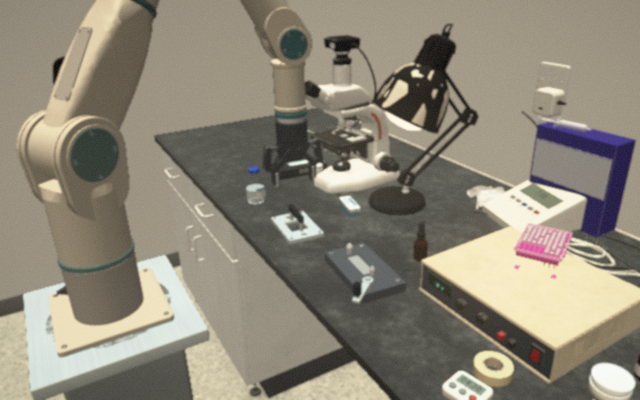

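The gripper is at about (292,165), straight above the handle at (296,215), matching the projection. I'll descend and grip.

Emit:
servo_tool:
  moves:
    - [[0,0,0.9,0,1],[0,0,0.9,0,1],[0,0,0.7,0,1],[0,0,0.42,0,1],[0,0,0,0,0.3],[0,0,0,0,-0.3],[0,0,0,0,-1],[0,0,0,0,-1],[0,0,0,0,-1],[0,0,0,0,-1],[0,0,0,0,-1],[0,0,0,0,-1]]
  newtons: 60

```text
clock: 5.65
tool_pos: [472.5, 108.6, 32.5]
tool_rot: [[0.1, 0.995, 0.001], [0.995, -0.1, 0.001], [0.001, 0.001, -1.0]]
wrist_force: [-0.7, 0.3, 6.1]
opening: 11.0
grasp_force: 59.6
```

```bash
python3 -c "
from h import *
s=observe();print(s['grasp_force'],s['wrist_force']);go(472.2,108.5,32,-5.7)"
```

```text
59.601677656173706 [-0.67337751  0.32854768  6.07306936]
t 5.65 pos [472.5 108.6  32.5] yaw -5.74 q [-0.41  0.77  0.19  2.12 -0.47  0.29  0.08] open 10.980589667270884 need [-0.01 -0.01  0.02] turn -0.01
```

Emit:
servo_tool:
  moves:
    - [[0,0,-0.3,0,-1],[0,0,-0.6,0,-1],[0,0,-0.9,0,-1],[0,0,-0.9,0,-1],[-0.5,0.1,0,0,-1],[-0.8,0.2,0,0,-1],[-0.8,0.2,0,0,-1],[-0.8,0.2,0,0,-1],[-0.8,0.2,0,0,-1],[-0.8,0.2,0,0,-1],[-0.8,0.16,0,0,-1],[-0.8,0.1,0,0,-1]]

```text
clock: 6.85
tool_pos: [494.3, -78.8, 113.1]
tool_rot: [[0.1, 0.995, 0.0], [0.995, -0.1, -0.0], [-0.0, 0.0, -1.0]]
wrist_force: [-0.6, -1.6, -3.1]
opening: 11.0
grasp_force: 58.7
```

Emit:
servo_tool:
  moves:
    - [[-0.8,0.1,0,0,-1],[-0.8,0.05,0,0,-1],[-0.6,0.05,0,0,-1],[-0.39,0,0,0,-1],[0,0,0,0,-1],[0,0,0,0,-1],[0,0,0,0,-1]]

```text
clock: 7.55
tool_pos: [492.6, -154.0, 112.6]
tool_rot: [[0.098, 0.995, -0.0], [0.995, -0.098, 0.001], [0.001, -0.001, -1.0]]
wrist_force: [0.2, 1.2, -2.1]
opening: 11.3
grasp_force: 58.7
```

```bash
python3 -c "
from h import *
go(493,-155.6,85,-5.7)
o=[]
for i in ('top','scene'):
    f=avg(i,5);np.save(i+'1.npy',f)
    a=f[175:265,360:450] if i=='top' else f[200:310,310:420]
    o.append(cv2.resize(a[:,:,::-1],(396,396),interpolation=cv2.INTER_CUBIC))
cv2.imwrite('pics/p.png',np.hstack(o).clip(0,255).astype(np.uint8))
"
```

```text
t 7.55 pos [ 492.6 -154.   112.6] yaw -5.63 q [ 0.08  0.65  0.26  2.01 -0.32  0.53  0.46] open 11.293882751673232 need [-0.05  0.02  0.92] turn 0.01
```

View pics/p.png

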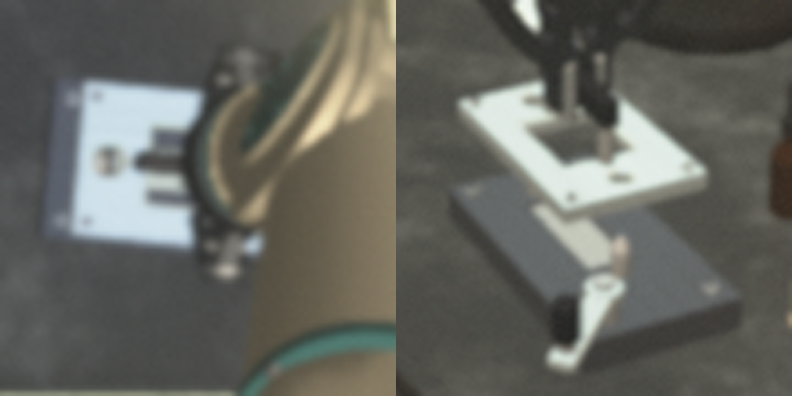

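Top: the pin shows through the large hole at crop (109,160). Scene: the plate hovers level, its small hole at crop (622,178) above the small pin at (620,250). I'll lower it close to the pin tips and measure there.

Emit:
servo_tool:
  moves:
    - [[-0.05,0.02,0.3,0,-1],[0,0,0.3,0,-1],[0,0,0.28,0,-1],[0,0,0,0,-1],[0,0,0,0,-1],[0,0,0,0,-1]]

```text
clock: 8.65
tool_pos: [493.2, -157.4, 86.4]
tool_rot: [[0.1, 0.995, 0.0], [0.995, -0.1, -0.0], [-0.0, 0.0, -1.0]]
wrist_force: [-0.5, 0.9, -2.1]
opening: 10.7
grasp_force: 58.5
```

```bash
python3 -c "
from h import *
np.set_printoptions(precision=1,suppress=True)
go(493,-155.6,85,-5.7)
o=[];s=observe();z=s['tool_pos'][2]-32.5
a=np.radians(-5.7);X=np.array([np.cos(a),np.sin(a),0]);Y=np.array([-np.sin(a),np.cos(a),0]);P=s['tool_pos']*[1,1,0]
for i in ('top','scene'):
    f=avg(i,6);np.save(i+'2.npy',f)
    x0,y0,x1,y1=(365,190,405,230) if i=='top' else (320,205,400,285)
    k=396/(x1-x0)
    im=np.ascontiguousarray(cv2.resize(f[y0:y1,x0:x1,::-1],(396,396),interpolation=cv2.INTER_CUBIC).clip(0,255).astype(np.uint8))
    for sgn,r,col in((1,9,(0,0,255)),(-1,7,(0,255,0))):
        t=np.linspace(0,6.28,60)[:,None]
        for zz,rr in ((z+10,r),):
            q=proj(P+Y*52*sgn+rr*(np.cos(t)*X+np.sin(t)*Y)+[0,0,zz],i); q=((q-[x0,y0]+.5)*k-.5)
            cv2.polylines(im,[q.astype(int)],1,col,1)
    o.append(im)
cv2.imwrite('pics/q.png',np.hstack(o))
f0=np.load('top0.npy')
g=f0.mean(2);print('slide',ray(blob(g-125,384,205,416,223),25))
# plate edges in top2
g=np.load('top2.npy').mean(2);m=np.zeros(g.shape,bool);m[185:245,360:400]=g[185:245,360:400]>140
print('left edge px by row',[(r,360+int(np.argmax(m[r,360:400]))) for r in range(196,232,6)])
"
```

```text
t 8.65 pos [ 493.2 -157.4   86.4] yaw -5.76 q [ 0.1  0.7  0.2  2.  -0.3  0.5  0.5] open 10.706340718194557 need [ 0.1 -0.   0.1] turn -0.01
slide [[ 493.8 -154.2   25. ]]
left edge px by row [(196, 378), (202, 378), (208, 377), (214, 377), (220, 376), (226, 375)]
```

View pics/q.png

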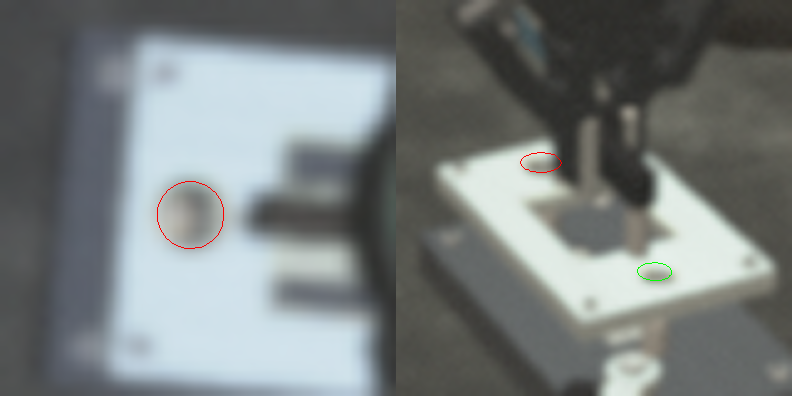

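The projected holes (red, green) match the image holes. In the top crop the pin fills the left of the large hole, so the plate is about 2 mm too far toward -y. I'll shift it by that and check the readings.

Emit:
servo_tool:
  moves:
    - [[0.07,0,0,0,-1],[0,0,0,0,-1],[0,0,0,0,-1],[0,0,0,0,-1]]

```text
clock: 9.65
tool_pos: [493.2, -155.1, 86.3]
tool_rot: [[0.1, 0.995, -0.0], [0.995, -0.1, 0.0], [-0.0, -0.0, -1.0]]
wrist_force: [-0.0, -0.7, -1.3]
opening: 11.0
grasp_force: 58.5
```

```bash
python3 -c "
from h import *
np.set_printoptions(precision=2,suppress=True)
L=[]
F=[]
for _ in range(8):
    F.append(grab_frame('top').astype(float));L.append(observe()['tool_pos'])
print(np.mean(L,0),np.std(L,0))
f=np.mean(F,0);np.save('top3.npy',f)
# small patch of red-channel along hole row for hole/pin extents
print(f[209:215,376:394].mean(2).round(0).astype(int)); print((f[211:213,376:394,0]-f[211:213,376:394,2]).mean(0).round(0))
f2=np.load('top2.npy');print(f2[211:213,376:394].mean((0,2)).round(0))
print(proj([[492.8+5.2,-155+51.7,64],[492.8+5.2,-155+51.7,47]]))
"
```

```text
[ 493.22 -155.17   86.29] [0.01 0.01 0.01]
[[147 194 215 211 189 164 150 140 142 161 190 210 209 189 162 142 130 127]
 [152 196 214 206 179 162 156 145 129 133 165 192 189 153 114  93  93  97]
 [156 199 214 204 181 171 172 163 137 130 156 180 165 120  83  73  77  78]
 [162 201 215 208 188 178 177 165 142 136 164 183 162 118  86  81  83  81]
 [168 205 216 213 197 181 171 158 143 149 178 197 184 153 128 118 113 106]
 [172 207 218 218 209 193 174 164 164 178 200 213 210 195 180 170 162 151]]
[-24. -31. -25. -16.   1.   7.   6.   8.   5.   0.  -4. -12. -14. -11.
  -6.   0.   2.   3.]
[126. 171. 206. 215. 205. 190. 180. 164. 140. 133. 155. 180. 189. 164.
 117.  84.  79.  81.]
[[382.93 211.39]
 [381.94 211.58]]
```

Emit:
servo_tool:
  moves:
    - [[0,0,0.1,0,-1],[0,0,0.1,0,-1],[0,0,0.1,0,-1],[0,0,0.1,0,-1],[0,0,0,0,-1],[0,0,0,0,-1]]

```text
clock: 10.65
tool_pos: [493.2, -155.2, 74.2]
tool_rot: [[0.1, 0.995, -0.0], [0.995, -0.1, 0.0], [0.0, -0.0, -1.0]]
wrist_force: [-0.1, -0.1, -1.7]
opening: 11.3
grasp_force: 58.6
```

```bash
python3 -c "
from h import *
s=observe();print(s['wrist_force'].round(1),s['ft_torque'].round(2));go(493,-155,57.5,-5.7)"
```

```text
[-0.1 -0.1 -1.7] [ 0.03  0.   -0.  ]
t 10.65 pos [ 493.2 -155.2   74.2] yaw -5.75 q [ 0.1   0.71  0.22  2.02 -0.34  0.44  0.49] open 11.274345207767029 need [ 0.01 -0.01  0.56] turn -0.01
```

Emit:
servo_tool:
  moves:
    - [[0,0,0.08,0,-1],[0,0,0.08,0,-1],[0,0,0.08,0,-1],[0,0,0.08,0,-1],[0,0,0,0,-1]]

```text
clock: 11.15
tool_pos: [493.0, -155.1, 64.3]
tool_rot: [[0.1, 0.995, -0.001], [0.995, -0.1, 0.0], [0.0, -0.001, -1.0]]
wrist_force: [0.0, 0.8, -1.8]
opening: 10.9
grasp_force: 58.6
```

```bash
python3 -c "
from h import *
s=observe();print(s['wrist_force'].round(1),s['ft_torque'].round(2));go(493,-155,57.5,-5.7)"
```

```text
[ 0.   0.8 -1.8] [0.02 0.06 0.02]
t 11.15 pos [ 493.  -155.1   64.3] yaw -5.75 q [ 0.11  0.73  0.21  2.03 -0.35  0.42  0.49] open 10.884453006928629 need [0.   0.   0.23] turn -0.01
```

Emit:
servo_tool:
  moves:
    - [[0,0,0.06,0,-1],[0,0,0.06,0,-1],[0,0,0.06,0,-1],[0,0,0.05,0,-1],[0,0,0.03,0,-1],[0,0,0,0,-1],[0,0,0,0,-1]]

```text
clock: 11.85
tool_pos: [493.2, -155.1, 57.5]
tool_rot: [[0.1, 0.995, 0.0], [0.995, -0.1, 0.0], [0.0, 0.0, -1.0]]
wrist_force: [-1.3, 0.5, 4.7]
opening: 11.1
grasp_force: 59.7
```

```bash
python3 -c "
from h import *
s=observe();print(s['wrist_force'].round(1),s['ft_torque'].round(2));go(493,-155,57.5,-5.7)"
```

```text
[-1.3  0.5  4.7] [ 0.09  0.33 -0.06]
t 11.85 pos [ 493.2 -155.1   57.5] yaw -5.75 q [ 0.12  0.74  0.2   2.03 -0.35  0.4   0.5 ] open 11.079147197236212 need [ 0.   -0.01  0.  ] turn -0.01
```

The plate is seated at z 57.5 with light contact. Release and lift off.

Emit:
servo_tool:
  moves:
    - [[0,0,0,0,-0.6],[0,0,0,0,-0.2],[0,0,0,0,0.5],[0,0,0,0,1],[0,0,0,0,1],[0,0,-0.5,0,1],[0,0,-1,0,1],[0,0,-1,0,1],[0,0,-1,0,1],[0,0,-0.5,0,1],[0,0,0,0,1],[0,0,0,0,1]]
  newtons: 25

```text
clock: 13.05
tool_pos: [493.1, -154.9, 176.6]
tool_rot: [[0.1, 0.995, -0.0], [0.995, -0.1, 0.0], [0.0, -0.0, -1.0]]
wrist_force: [0.6, 0.1, 0.1]
opening: 85.6
grasp_force: 0.0
```

Emit:
servo_tool:
  moves:
    - [[0,0,0,1,1],[0,0,0,1,1],[0,0,0,1,1],[0,0,0,1,1],[0,0,0,1,1],[0,0,0,1,1],[0,0,0,1,1],[0,0,0,1,1],[0,0,0,1,1],[0,0,0,1,1],[0,0,0,1,1],[0,0,0,1,1]]

```text
clock: 14.25
tool_pos: [492.3, -154.9, 175.3]
tool_rot: [[0.913, 0.407, -0.003], [0.407, -0.913, 0.0], [-0.003, -0.001, -1.0]]
wrist_force: [0.8, -0.5, -0.4]
opening: 85.1
grasp_force: 0.0
```

Emit:
servo_tool:
  moves:
    - [[0,0,0,1,1],[0,0,0,1,1],[0,0,0,1,1],[0,0,0,1,1],[0,0,0,1,1],[0,0,0,1,1],[0,0,0,0,1],[0,0,0,0,1]]

```text
clock: 15.05
tool_pos: [492.6, -155.0, 175.9]
tool_rot: [[0.995, -0.098, -0.002], [-0.098, -0.995, -0.0], [-0.002, 0.0, -1.0]]
wrist_force: [-0.3, 0.5, -0.5]
opening: 85.4
grasp_force: 0.0
```

```bash
python3 -c "
from h import *
go(410,-283,150,-95.75)
o=[];a=np.radians(-5.75);X=np.array([np.cos(a),np.sin(a),0]);Y=np.array([-np.sin(a),np.cos(a),0]);O=np.array([493.1,-155.1,0])
for i in ('top','scene'):
    f=avg(i,5)
    x0,y0,x1,y1=(360,180,460,280) if i=='top' else (310,220,410,320)
    k=3.96;im=np.ascontiguousarray(cv2.resize(f[y0:y1,x0:x1,::-1],(396,396),interpolation=cv2.INTER_CUBIC).clip(0,255).astype(np.uint8))
    t=np.linspace(0,6.28,60)[:,None]
    for z in(51,75):
        q=proj(O-30*X-88*Y+62*(np.cos(np.radians(-130))*X+np.sin(np.radians(-130))*Y)+8*(np.cos(t)*X+np.sin(t)*Y)+[0,0,z],i)
        cv2.polylines(im,[((q-[x0,y0]+.5)*k-.5).astype(int)],1,(0,0,255),1)
    q=proj([O+u*45*X+v*70*Y+[0,0,35] for u,v in((1,1),(1,-1),(-1,-1),(-1,1))],i)
    cv2.polylines(im,[((q-[x0,y0]+.5)*k-.5).astype(int)],1,(0,255,0),1)
    o.append(im)
cv2.imwrite('pics/r.png',np.hstack(o))
"
```

```text
t 15.05 pos [ 492.6 -155.   175.9] yaw -95.63 q [-0.25  0.65  0.78  1.97 -0.65  0.79 -0.76] open 85.39370850143005 need [-2.32  4.52  0.87] turn 0.02
```

View pics/r.png

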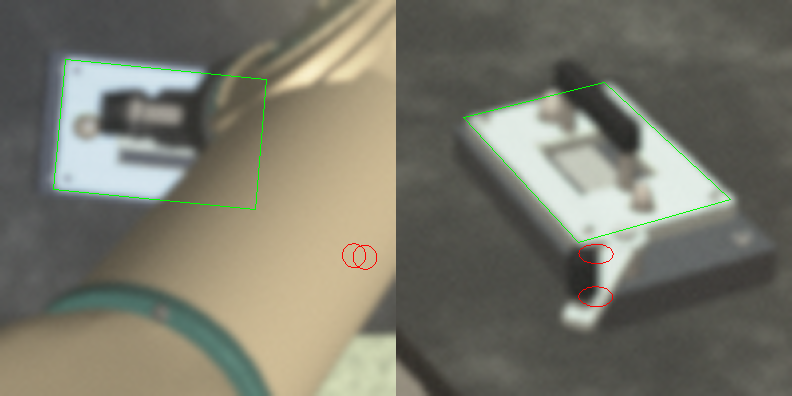

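Plate outline (green) matches: it is seated with both pins through. The knob sits at about 3.5 px left of the predicted fully open spot in both views, so the clamp starts slightly swung. I'll solve for its angle.

```bash
cat >> h.py <<'E'
a=np.radians(-5.75);X=np.array([np.cos(a),np.sin(a),0]);Y=np.array([-np.sin(a),np.cos(a),0]);O=np.array([493.1,-155.1,0])
def knob(q,z): t=np.radians(-130)-q; return O-30*X-88*Y+62*(np.cos(t)*X+np.sin(t)*Y)+[0,0,z]
E
python3 -c "
from h import *
g=np.load('top0.npy').mean(2)
k=blob(75-g,442,238,456,252) ; print('top knob',k,g[238:252,442:456].min(), ray(k,70))
f=np.load('scene2.npy').mean(2);c=blob(50-f,346,275,364,302);print('scene',c,ray(c,63,'scene'))
for q in np.arange(0,.5,.05): print(q.round(2),knob(q,0).round(1),proj(knob(q,70))[0].round(1),proj(knob(q,63),'scene')[0].round(1))
"
```

```text
top knob [448.36811254 245.0926143 ] 65.1111111111111 [[ 408.4444069  -275.29107164   70.        ]]
scene [356.4264432  290.16123526] [[ 402.45690323 -281.9463434    63.        ]]
0.0 [ 410.  -282.9    0. ] [451.2 244.5] [360.1 289.2]
0.05 [ 407.9 -280.6    0. ] [450.4 245.3] [358.5 288.9]
0.1 [ 405.9 -278.3    0. ] [449.5 246. ] [356.9 288.6]
0.15 [ 404.1 -275.8    0. ] [448.6 246.8] [355.3 288.3]
0.2 [ 402.3 -273.2    0. ] [447.6 247.4] [353.8 287.9]
0.25 [ 400.7 -270.6    0. ] [446.6 248. ] [352.3 287.5]
0.3 [ 399.2 -267.9    0. ] [445.6 248.6] [350.9 287. ]
0.35 [ 397.9 -265.1    0. ] [444.6 249.1] [349.5 286.5]
0.4 [ 396.7 -262.2    0. ] [443.5 249.6] [348.1 286. ]
0.45 [ 395.6 -259.3    0. ] [442.4 250. ] [346.8 285.4]
```

Emit:
servo_tool:
  moves:
    - [[-0.5,0.84,0,0,1],[-0.5,0.9,0,0,1],[-0.5,0.9,0,0,1],[-0.5,0.9,0,0,1],[-0.5,0.8,0,0,1],[0,0,0.9,0,1],[0,0,0.9,0,1],[0,0,0.5,0,1],[0,0,0,0,1],[0,0,0,0,1]]

```text
clock: 16.55
tool_pos: [405.5, -277.5, 108.2]
tool_rot: [[0.995, -0.1, -0.0], [-0.1, -0.995, -0.0], [-0.0, 0.0, -1.0]]
wrist_force: [0.8, -0.1, 0.3]
opening: 85.8
grasp_force: 0.0
```

```bash
python3 -c "
from h import *
go(405.2,-277.3,60,-95.75)"
```

```text
t 16.55 pos [ 405.5 -277.5  108.2] yaw -95.76 q [ 0.13  0.71  0.63  2.08 -0.75  0.59 -0.37] open 85.80908440504321 need [-0.01 -0.01  1.61] turn -0.0
```

Emit:
servo_tool:
  moves:
    - [[0,0,0.7,0,1],[0,0,0.6,0,1],[0,0,0.31,0,0.5],[0,0,0,0,0],[0,0,0,0,-0.4],[0,0,0,0,-1],[0,0,0,0,-1],[0,0,0,0,-1],[0,0,0,0,-1],[0,0,0,0,-1]]
  newtons: 25

```text
clock: 17.55
tool_pos: [405.8, -277.9, 60.3]
tool_rot: [[0.995, -0.101, 0.001], [-0.101, -0.995, -0.001], [0.001, 0.001, -1.0]]
wrist_force: [-2.1, -0.1, 6.5]
opening: 14.9
grasp_force: 25.5
```

```bash
python3 -c "
from h import *
np.set_printoptions(precision=2,suppress=True)
go(405.2,-277.3,60,-95.75)
s=observe();print(s['grasp_force'],s['wrist_force']);R=s['tool_rot']
qs=np.linspace(.12,2.44,25);K=np.array([knob(q,0) for q in qs]);print(np.c_[qs[1:],np.diff(K,axis=0)@R/30])
"
```

```text
t 17.55 pos [ 405.8 -277.9   60.3] yaw -95.78 q [ 0.21  0.78  0.52  2.1  -0.85  0.48 -0.29] open 14.922219515612744 need [-0.02 -0.02  0.01] turn -0.01
25.548973381519318 [-2.1  -0.13  6.48]
[[ 0.22 -0.13 -0.15 -0.  ]
 [ 0.31 -0.11 -0.16 -0.  ]
 [ 0.41 -0.1  -0.17 -0.  ]
 [ 0.51 -0.08 -0.18 -0.  ]
 [ 0.6  -0.06 -0.19 -0.  ]
 [ 0.7  -0.04 -0.19 -0.  ]
 [ 0.8  -0.02 -0.2  -0.  ]
 [ 0.89 -0.01 -0.2  -0.  ]
 [ 0.99  0.01 -0.2  -0.  ]
 [ 1.09  0.03 -0.2  -0.  ]
 [ 1.18  0.05 -0.19 -0.  ]
 [ 1.28  0.07 -0.19 -0.  ]
 [ 1.38  0.09 -0.18 -0.  ]
 [ 1.47  0.1  -0.17 -0.  ]
 [ 1.57  0.12 -0.16 -0.  ]
 [ 1.67  0.14 -0.15  0.  ]
 [ 1.76  0.15 -0.13  0.  ]
 [ 1.86  0.16 -0.12  0.  ]
 [ 1.96  0.17 -0.1   0.  ]
 [ 2.05  0.18 -0.08  0.  ]
 [ 2.15  0.19 -0.07  0.  ]
 [ 2.25  0.19 -0.05  0.  ]
 [ 2.34  0.2  -0.03  0.  ]
 [ 2.44  0.2  -0.01  0.  ]]
```

Emit:
servo_tool:
  moves:
    - [[-0.13,-0.15,0,0,-1],[-0.11,-0.16,0,0,-1],[-0.1,-0.17,0,0,-1],[-0.08,-0.18,0,0,-1],[-0.06,-0.19,0,0,-1],[-0.04,-0.19,0,0,-1],[-0.02,-0.2,0,0,-1],[-0.01,-0.2,0,0,-1]]

```text
clock: 18.35
tool_pos: [390.0, -233.6, 59.9]
tool_rot: [[0.995, -0.104, -0.003], [-0.104, -0.995, -0.002], [-0.003, 0.002, -1.0]]
wrist_force: [-2.3, -4.2, 5.9]
opening: 14.5
grasp_force: 25.8
```

```bash
python3 -c "
from h import *
k=knob(.89,60);go(*k,-95.75)
s=observe();print(s['grasp_force'],s['wrist_force'])"
```

```text
t 18.35 pos [ 390.  -233.6   59.9] yaw -95.97 q [ 0.16  0.74  0.48  2.2  -0.9   0.41 -0.29] open 14.467171471910566 need [ 0.09 -0.05 -0.  ] turn -0.04
25.79354166984558 [-2.33781789 -4.20932366  5.89457019]
```

Emit:
servo_tool:
  moves:
    - [[0.03,-0.2,0,0,-1],[0.05,-0.2,0,0,-1],[0.07,-0.19,0,0,-1],[0.08,-0.19,0,0,-1],[0.09,-0.18,0,0,-1],[0.1,-0.17,0,0,-1],[0.12,-0.16,0,0,-1],[0.14,-0.15,0,0,-1]]

```text
clock: 19.15
tool_pos: [418.0, -191.7, 59.8]
tool_rot: [[0.995, -0.101, -0.0], [-0.101, -0.995, -0.001], [-0.0, 0.001, -1.0]]
wrist_force: [-2.0, -4.2, 4.0]
opening: 15.0
grasp_force: 25.9
```

```bash
python3 -c "
from h import *
k=knob(1.67,60);go(*k,-95.75)
s=observe();print(s['grasp_force'],s['wrist_force'])"
```

```text
t 19.15 pos [ 418.  -191.7   59.8] yaw -95.8 q [ 0.04  0.75  0.5   2.19 -0.91  0.42 -0.39] open 14.985758413482259 need [-0.07 -0.01 -0.01] turn -0.01
25.89977592229843 [-1.96375156 -4.19421463  4.00418838]
```

Emit:
servo_tool:
  moves:
    - [[0.13,-0.13,0,0,-1],[0.15,-0.12,0,0,-1],[0.16,-0.1,0,0,-1],[0.17,-0.08,0,0,-1],[0.18,-0.07,0,0,-1],[0.19,-0.05,0,0,-1],[0.19,-0.03,0,0,-1],[0.18,-0.01,0,0,-1],[0,0,0,0,-1],[0,0,0,0,-1]]

```text
clock: 20.15
tool_pos: [459.9, -178.9, 59.5]
tool_rot: [[0.995, -0.101, -0.001], [-0.101, -0.995, -0.002], [-0.001, 0.002, -1.0]]
wrist_force: [-2.9, -5.7, 3.9]
opening: 14.8
grasp_force: 25.9
```

```bash
python3 -c "
from h import *
k=knob(2.44,60);go(*k,-95.75)
s=observe();print(s['grasp_force'],s['wrist_force'])"
```

```text
t 20.15 pos [ 459.9 -178.9   59.5] yaw -95.77 q [-0.04  0.79  0.55  2.1  -0.88  0.5  -0.49] open 14.814972464915133 need [ 0.02 -0.03 -0.02] turn -0.0
25.911694765090942 [-2.91304341 -5.65051758  3.88556475]
```

Emit:
servo_tool:
  moves:
    - [[0.06,0,0,0,-1],[0.06,0,0,0,-1],[0,0,0,0,-1],[0,0,0,0,-1]]

```text
clock: 20.55
tool_pos: [462.1, -179.0, 59.4]
tool_rot: [[0.995, -0.101, -0.003], [-0.101, -0.995, -0.001], [-0.002, 0.001, -1.0]]
wrist_force: [-5.6, -5.0, 5.4]
opening: 15.0
grasp_force: 26.1
```

```bash
python3 -c "
from h import *
k=knob(2.44,60);go(*k,-95.75)
s=observe();print(s['grasp_force'],s['wrist_force'])"
```

```text
t 20.55 pos [ 462.1 -179.    59.4] yaw -95.79 q [-0.05  0.79  0.56  2.09 -0.88  0.51 -0.5 ] open 15.023398347806737 need [-0.06 -0.03 -0.02] turn -0.01
26.09954059123993 [-5.56551951 -5.03863212  5.39952681]
```

Resistance in x rose, so the arm is at its stop. I'll release, lift and look.

Emit:
servo_tool:
  moves:
    - [[0,0,0,0,-0.5],[0,0,0,0,0],[0,0,0,0,0.3],[0,0,0,0,0.3],[0,0,-0.5,0,0.3],[0,0,-1,0,0.3],[0,0,-1,0,0.3],[0,0,-1,0,0.3],[0,0,-0.5,0,0.3],[0,0,0,0,0.3],[0,0,0,0,0.3]]

```text
clock: 21.65
tool_pos: [463.8, -177.7, 179.3]
tool_rot: [[0.995, -0.099, -0.0], [-0.099, -0.995, 0.001], [-0.0, -0.001, -1.0]]
wrist_force: [0.3, 0.8, -0.3]
opening: 55.6
grasp_force: 0.0
```

```bash
python3 -c "
from h import *
go(460,-178,180,-95.75)
s=observe();print(s['grasp_force'],s['wrist_force'])
f=avg('scene',5)
x0,y0,x1,y1=(300,200,430,310);k=5
im=np.ascontiguousarray(cv2.resize(f[y0:y1,x0:x1,::-1],None,fx=k,fy=k,interpolation=cv2.INTER_CUBIC).clip(0,255).astype(np.uint8))
t=np.linspace(0,6.28,60)[:,None]
for z in(51,75):
    cv2.polylines(im,[((proj(knob(2.44,z)+8*(np.cos(t)*X+np.sin(t)*Y),'scene')-[x0,y0]+.5)*k).astype(int)],1,(0,0,255),1)
q=proj([O+u*45*X+v*70*Y+[0,0,35] for u,v in((1,1),(1,-1),(-1,-1),(-1,1))],'scene')
cv2.polylines(im,[((q-[x0,y0]+.5)*k).astype(int)],1,(0,255,0),1)
cv2.imwrite('pics/e.png',im)
"
```

```text
t 21.65 pos [ 463.8 -177.7  179.3] yaw -95.7 q [-0.21  0.63  0.79  2.02 -0.65  0.77 -0.69] open 55.5582769294594 need [-0.12  0.02 -0.02] turn 0.01
0.0 [ 0.29233841  0.76864825 -0.33913499]
```

View pics/e.png

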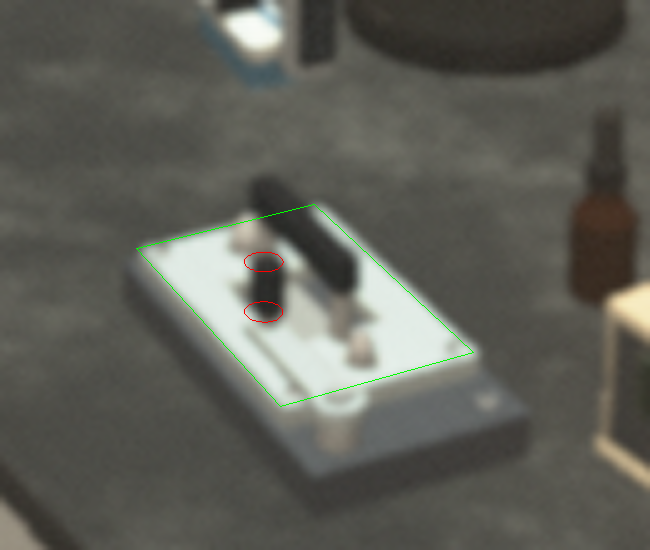

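The plate is flat inside its predicted outline. The knob at crop (266,288) matches the fully closed position, and the gripper is well clear.

```bash
python3 -c "
from workcell import *
print(job_done())"
```

```text
the job is handed in; nothing more can be done
None
```

The plate is seated on both pins, the clamp is swung to its stop and released, and I handed the job in at about 22 s. The final scene picture agreed with this; `job_done()` gave no verdict.

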